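# Ready the brew scale for the pour: wake, zero, start the timer

### The job

Get the brew scale ready for the pour into the mug that stands on it: tap its power key at the left end to wake it, then the long zero key in the middle to take off the mug's weight, and last the timer key at the right end to start the brew clock. Use only a fingertip, press each key lightly until it clicks and let it come up again before the next, and do not lift or shift the scale or the mug or disturb the things around them.

Things in the scene. Friction and masses are not known exactly. Their poses are not given: they have to be found in the camera images.
- brew_scale: Black brew scale loose on four rubber feet, 170 mm (x) by 160 mm (y), about 0.75 kg, housing top 23 mm above the counter. Origin: centre of its underside; x points from the key edge to the back, y to the left seen from the key edge. Steel plate 102 x 146 mm (top 26 mm up) at the back, unlit display, then a row of three grey spring keys at the edge. It faces the robot, turned up to 0.45 rad.
- power_key_top (a point): Centre of the top of the power key: round, 22 mm across, at the scale's left end (scale frame -66, +52 mm), marked with a broken ring. Its top stands 5.5 mm above the housing, 28.5 mm above the counter, and moves down with the key.
- zero_key_top (a point): Centre of the top of the zero key: the long key in the middle of the row, 34 mm along the row by 20 mm (scale frame -66, 0 mm), marked with two facing chevrons. Top 28.5 mm above the counter, moves with the key.
- timer_key_top (a point): Centre of the top of the timer key: square, 22 mm, at the scale's right end (scale frame -66, -52 mm), marked with a triangle. Top 28.5 mm above the counter, moves with the key.
- power_key (a joint): Press depth of the power key in m: 0 up, 0.004 at its stop. It starts to give at 1.5 N, clicks at 0.002 (3.3 N), reaches the stop at 5 N and springs back up when let go.
- zero_key (a joint): Press depth of the zero key in m; same travel, forces and click as the power key.
- timer_key (a joint): Press depth of the timer key in m; same travel, forces and click as the power key.
- mug: White ceramic mug, 80 mm across, 80 mm high, handle on its +y side, standing loose on the scale's steel plate (its rim about 106 mm above the counter), about 0.3 kg. Origin: centre of its underside. Wall and handle come no nearer than about 35 mm to the centres of the keys.
- pitcher: Steel milk pitcher, 107 x 76 x 100 mm, on the counter left of the scale. Bystander. Origin: centre of its underside.
- tamper: Coffee tamper with a wooden knob, 58 mm across, 89 mm high, on the counter to the left of the scale or behind it. Bystander. Origin: centre of its underside.
- steel_cup: Open steel dosing cup, 62 mm across, 51 mm high, on the counter to the left of the scale or behind it. Bystander. Origin: centre of its underside.

How it is judged:
On the way, in this order (a step that is already met when the one before it is completed fails the run):
1. the power key is pressed past its click while the other two are up (value of joint power_key above 0.002 m and value of joint each of zero_key, timer_key below 0.0008 m), for 0.04 s.
2. then, with the power key up again, the zero key is pressed past its click (value of joint zero_key above 0.002 m and value of joint each of power_key, timer_key below 0.0008 m), for 0.04 s.
3. then, with the zero key up again, the timer key is pressed past its click (value of joint timer_key above 0.002 m and value of joint each of power_key, zero_key below 0.0008 m), for 0.04 s.
At the end, for the whole second after the job is handed in: All three keys have sprung back up (under 0.8 mm of travel); the scale stands level within 12 mm of where it was, the mug upright on it within 12 mm of where it was and at rest, and pitcher, tamper and steel cup within 25 mm of where they were (value of joint each of power_key, zero_key, timer_key below 0.0008 m and distance of each of brew_scale, mug from where it was at the start of the episode below 0.012 m and angle between brew_scale's own z axis and vertical below 0.05 rad and angle between mug's own z axis and vertical below 0.08 rad and linear speed of mug below 0.02 m/s and distance of each of pitcher, tamper, steel_cup from where it was at the start of the episode below 0.025 m); the robot touches nothing.
It fails at once if two keys are pressed past their click at once (value of joint each of power_key, zero_key above 0.002 m or value of joint each of zero_key, timer_key above 0.002 m or value of joint each of power_key, timer_key above 0.002 m).
It fails at once if the fingers press on the scale with more than 20 N: a light tap clicks a key at 3.3 N (contact force between the fingers and brew_scale above 20 N).
It fails at once if the scale is lifted or tipped, or shifted by more than 20 mm (height (world z) of brew_scale above 0.008 m or angle between brew_scale's own z axis and vertical above 0.08 rad or distance of brew_scale from where it was at the start of the episode above 0.02 m).
It fails at once if the mug is lifted or tipped, or shifted by more than 20 mm (z of mug in the frame of brew_scale above 0.034 m or angle between mug's own z axis and vertical above 0.15 rad or distance of mug from where it was at the start of the episode above 0.02 m).
It fails at once if pitcher, tamper or steel cup is shifted by more than 40 mm or tipped (distance of any of pitcher, tamper, steel_cup from where it was at the start of the episode above 0.04 m or angle between any of pitcher, tamper, steel_cup's own z axis and vertical above 0.3 rad).
It also fails if it takes over 56 s, if anything falls off the work surface, if the arm or the gripper's body presses on something with over 40 N, if the wrist force passes 120 N, or if a joint passes its speed limit or range.

### The arm

A 7-joint arm with a two-finger parallel gripper is mounted at the origin on a cart in front of the work surface, level with it; the furniture and walls round the work are solid. World frame = base frame: x ahead of the robot, y to its left, z up, the work surface at z = 0. Lengths are in m, angles in rad, forces in N, time in s.
With the tool pointing down it reaches from about 0.425 to 0.925 m from the base axis. Payload 6.8 kg.
Tool frame: the origin (TCP) lies between the finger pads; the fingertips stand 14 mm ahead of it and the grasp point (between the pads) lies 5 mm behind it; z points along the fingers, y is the direction in which the jaws open and shut (so a half turn about z gives the same grasp; the last joint's range is limited). The gripper opens to 85 mm and grips with 20 to 120 N. Pads are 22 mm wide; open, the fingers measure 114 mm over their backs; the gripper's body (76 mm by 85 mm) begins 54 mm behind the grasp point. The pads swing forward as they close: fully open they stand 13 mm farther back than shut.
Start: joints at [-1.21, 0.477, 0.022, 1.555, -0.011, 1.109, -0.083], TCP at [0.305, 0.602, 0.245] pointing down, gripper open.
Joint ranges: [-2.96, 2.96], [-0.34, 2.1], [-1.41, 1.46], [0.24, 2.44], [-1.37, 4.51], [0.17, 1.92], [-2.96, 2.96]. Speed limits (rad/s): [2.39, 2.39, 3.14, 3.14, 3.14, 3.14, 3.14].

### API

Orientations are given as a unit quaternion [w, x, y, z].
In Python, from plant import observe, camera, get_calibration, close_job gives the robot as it stands. The module is installed in compiled form; this text tells all that it offers.
- The arm moves only by the tool servo_tool, never from a script. Its argument "moves" is a list of rows, each a list of 3 entries, a list of its own where there are three numbers: the shift along the tool's x, y, z in cm, then the turn about the tool's z in rad, then the opening, from 0 (shut) to 1 (fully open). A call has 1 to 12 rows; each row shifts and turns the pose as measured when the row begins, along the tool's axes as they then stand; what a row does not reach is not made up. A row lasts 1/10 s, in which the tool goes at most 50 mm and 8.59 degrees, less where a joint would pass 70% of its speed; a pose out of reach is approached as far as the arm can. A call is refused whole if a number of a shift passes 5 or a number of a turn 0.15, either way. A call with a gripper value outside its range is refused whole. The fingers move at their own pace and stop on an object; the grip force is fixed at half the most. Time passes only in rows, so rows that do not move let the fingers close. It gives the time, the measured TCP pose, the force and the opening at its end, in the units of the state.
- observe(): the state, without advancing time (a new reading comes with each control period).
- camera(name): name is "side" or "top" or "wrist"; returns the picture (480x640x3 uint8, red, green, blue); there is no depth.
- get_calibration(name): a dict with "intrinsics" (3x3 intrinsics, pixels), "eye" and "attitude" of the camera in the world; the wrist camera has in their place "T_tool_cam" (4x4, takes a point from camera to tool coordinates, whose origin is the TCP and whose axes are the flange's). Camera axes: x right, y down, z forward; pixel columns grow to the right and rows downward; lengths in m; the calibration is good to about 2 mm. A picture is of the moment at which its call begins: read the wrist's pose just before it. get_calibration takes no time and is no camera call.
- close_job(): hands the job in, once; it reports no verdict.
The state is a dict: "t": time; "joint_positions": joint angles; "dq": joint speeds; "tau": joint torques, N m; "ee_pos": TCP position; "tool_rot": TCP orientation; "ft_force": force on the tool from outside, world axes, zero at the start; "ft_torque": the same for the moment, N m; "gripper_width": finger opening in m.
Only numpy, scipy, OpenCV 4.12 (cv2) and the standard library are available. Lean on these libraries where they do the work, as an engineer would, in place of code of your own. Each camera call takes 0.05 s, during which the arm holds its last target.

## Working session

There is one attempt and no reset: what is moved stays moved. The work goes in short steps, Python scripts to look and compute and a tool call to move; the robot and the scene stay as the last step left them, time stands still between calls to the robot, and variables do not carry over. Pictures are saved under pics/ and viewed, and the job is handed in when it is done.

Besides the shell and the picture viewer there is one more tool, called after "Emit:" as name(argument=value, ...), one argument or row to a line, values as JSON. servo_tool: Moves the arm, as the interface text tells. Its arguments: {"type":"object","properties":{"moves":{"type":"array"}},"required":["moves"]}

```bash
mkdir -p pics; python3 - <<'E'
from plant import *
import cv2
s=observe();print({k:s[k] for k in("t","ee_pos","tool_rot","ft_force","gripper_width")})
for n in("top","side","wrist"):
    c=get_calibration(n);print(n,c)
for n in("top","side"):
    cv2.imwrite(f"pics/{n}0.png",camera(n)[:,:,::-1])
E
```

```text
{'t': 0.0, 'ee_pos': array([0.30472316, 0.6016539 , 0.24431434]), 'tool_rot': array([-1.47114810e-04,  2.32252448e-01,  9.72655094e-01, -9.20608655e-04]), 'ft_force': array([-0.14608337, -0.32170361, -0.01424819]), 'gripper_width': 0.08543410799982419}
top {'intrinsics': array([[519.76056128,   0.        , 318.51602517],
       [  0.        , 519.76056128, 248.32305847],
       [  0.        ,   0.        ,   1.        ]]), 'eye': array([ 0.47710532, -0.24546536,  0.90015761]), 'attitude': array([ 0.03231649, -0.69987683,  0.71315926, -0.02306374])}
side {'intrinsics': array([[484.3140986 ,   0.        , 317.44932793],
       [  0.        , 484.3140986 , 236.8172924 ],
       [  0.        ,   0.        ,   1.        ]]), 'eye': array([ 0.26908996, -0.79577614,  0.61556122]), 'attitude': array([-0.40024327,  0.89098995, -0.1937664 ,  0.09163414])}
wrist {'intrinsics': array([[371.82348657,   0.        , 322.653917  ],
       [  0.        , 371.82348657, 234.84289374],
       [  0.        ,   0.        ,   1.        ]]), 'T_tool_cam': array([[ 1.41687835e-04, -9.48095843e-01, -3.17984674e-01,
         8.19805850e-02],
       [ 9.99999925e-01,  2.49190473e-04, -2.97399953e-04,
         5.59954376e-04],
       [ 3.61202410e-04, -3.17984608e-01,  9.48095807e-01,
        -1.28048188e-01],
       [ 0.00000000e+00,  0.00000000e+00,  0.00000000e+00,
         1.00000000e+00]])}
```

View pics/top0.png

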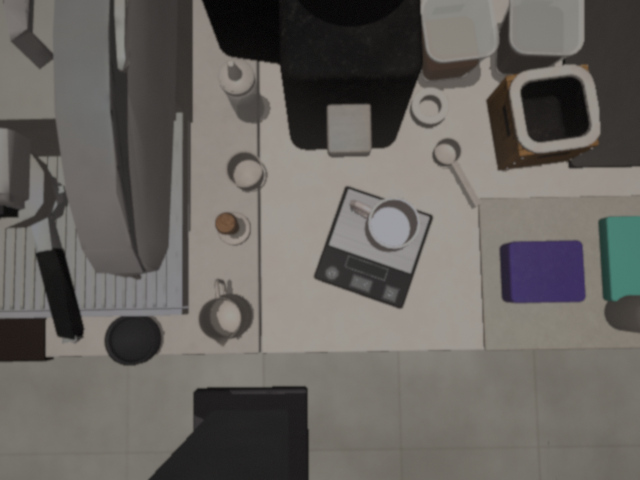

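View pics/side0.png

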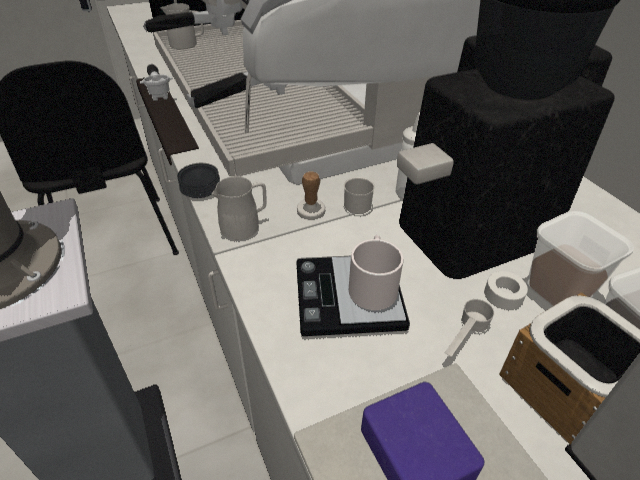

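```bash
python3 - <<'E'
import cv2
for n,(a,b,c,d) in {"top":(170,320,300,450),"side":(240,350,280,430)}.items():
    im=cv2.imread(f"pics/{n}0.png")[a:b,c:d]
    cv2.imwrite(f"pics/{n}0z.png",cv2.convertScaleAbs(cv2.resize(im,None,fx=5,fy=5,interpolation=cv2.INTER_CUBIC)[:600],alpha=1.6))
E
python3 - <<'E'
import cv2
im=cv2.imread("pics/top0.png")[180:320,305:445]
cv2.imwrite("pics/top0zz.png",cv2.convertScaleAbs(cv2.resize(im,None,fx=4,fy=4,interpolation=cv2.INTER_CUBIC),alpha=1.8))
E
```

```text
(no output)
```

View pics/top0zz.png

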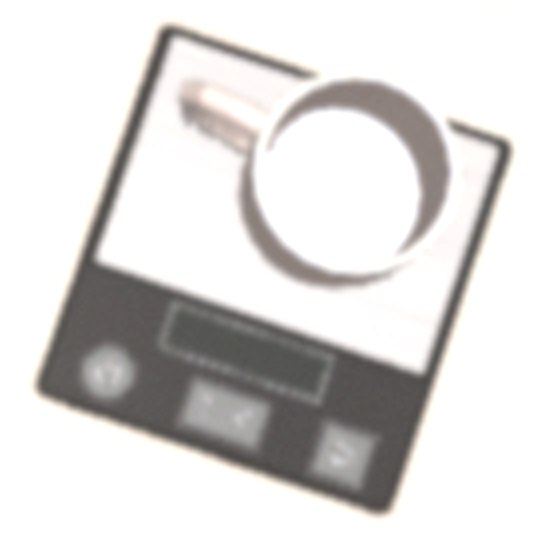

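View pics/side0z.png

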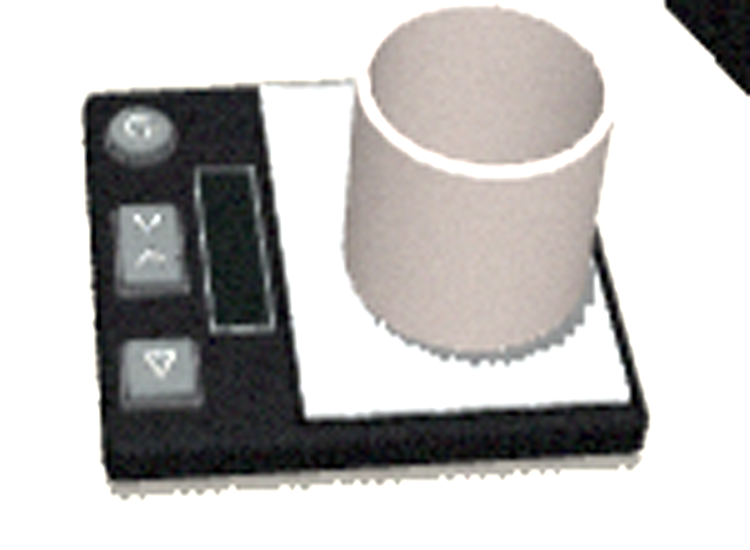

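```bash
cat > h.py <<'E'
import numpy as np
from scipy.spatial.transform import Rotation as R
from plant import *
def q2R(q): return R.from_quat(np.r_[q[1:],q[0]]).as_matrix()
def ray(n,uv,z):
    c=get_calibration(n);K=c["intrinsics"];d=q2R(c["attitude"])@np.linalg.solve(K,[*uv,1]);e=c["eye"]
    return e+d*(z-e[2])/d[2]
E
python3 - <<'E'
from h import *
T=lambda u,v:(304.6+u/4,179.6+v/4)
S=lambda u,v:(279.6+u/5,239.6+v/5)
t=[ray("top",T(*p),.0285) for p in((107,369),(224,412),(343,455))]
s=[ray("side",S(*p),.0285) for p in((140,132),(150,240),(159,362))]
for a,b in zip(t,s): print(a.round(4),b.round(4))
for k in(t,s): print(np.linalg.norm(k[2]-k[0]), np.arctan2(*(k[0]-k[2])[[1,0]])-np.pi/2)
for p in((38,392),(390,512),(510,143),(165,28)): print("corner",ray("top",T(*p),.022).round(4))
print("mug",ray("top",T(352,177),.106).round(4))
print("others",[ray("top",p,z).round(3) for p,z in(((228,315),.1),((228,223),.08),((247,172),.05))])
s=observe();print(q2R(s["tool_rot"]))
E
```

```text
[ 0.5057 -0.2555  0.0285] [ 0.5042 -0.257   0.0285]
[ 0.4868 -0.304   0.0285] [ 0.487  -0.304   0.0285]
[ 0.468  -0.3531  0.0285] [ 0.4686 -0.3519  0.0285]
0.10465326288658831 -0.3682632631790661
0.10129825472100193 -0.35835527012771085
corner [ 0.4967 -0.2262  0.022 ]
corner [ 0.4438 -0.3729  0.022 ]
corner [ 0.5986 -0.4285  0.022 ]
corner [ 0.6511 -0.2833  0.022 ]
mug [ 0.575  -0.3501  0.106 ]
others [array([ 0.44 , -0.095,  0.1  ]), array([ 0.585, -0.092,  0.08 ]), array([ 0.674, -0.118,  0.05 ])]
[[-8.92110345e-01  4.51817159e-01 -6.22690611e-04]
 [ 4.51817571e-01  8.92109082e-01 -1.50586262e-03]
 [-1.24866621e-04 -1.62473818e-03 -9.99998672e-01]]
```

```bash
python3 - <<'E'
from h import *
def tri(a,b):
    c=[get_calibration(n) for n in("top","side")]
    d=[q2R(k["attitude"])@np.linalg.solve(k["intrinsics"],[*p,1]) for k,p in zip(c,(a,b))]
    A=np.c_[d[0],-d[1]];x,*_=np.linalg.lstsq(A,c[1]["eye"]-c[0]["eye"],rcond=None)
    p=c[0]["eye"]+d[0]*x[0];q=c[1]["eye"]+d[1]*x[1];print(((p+q)/2).round(3),"gap",np.linalg.norm(p-q).round(3))
tri((70,335),(195,103));tri((70,335),(145,27));tri((130,270),(245,45));tri((130,272),(248,130))
tri((134,340),(198,180))
tri((349,128),(425,162)) # grinder block
E
python3 - <<'E'
import cv2
im=cv2.imread("pics/side0.png")[0:260,0:420]
cv2.imwrite("pics/side_m.png",cv2.resize(im,None,fx=1.9,fy=1.9,interpolation=cv2.INTER_CUBIC))
E
```

```text
[0.423 0.107 0.181] gap 0.005
[0.394 0.035 0.347] gap 0.079
[ 0.499 -0.028  0.327] gap 0.006
[0.508 0.043 0.135] gap 0.001
[0.398 0.077 0.024] gap 0.001
[ 0.696 -0.281  0.202] gap 0.001
```

View pics/side_m.png

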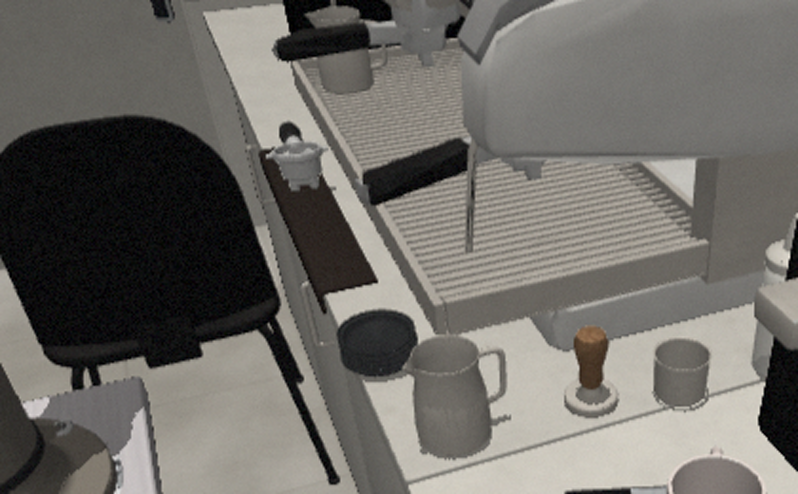

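Emit:
servo_tool(
  moves=[
    [[-1.75,-3.6,-0.8],0,0],
    [[-1.75,-3.6,-0.8],0,0],
    [[-1.75,-3.6,-0.8],0,0],
    [[-1.75,-3.6,-0.8],0,0],
    [[-1.75,-3.6,-0.8],0,0],
    [[-1.75,-3.6,-0.8],0,0],
    [[0,0,0],0,0],
  ],
)

```text
t: 0.8
ee_pos: [0.2988, 0.3514, 0.2892]
tool_rot: [-0.002, 0.231, 0.973, -0.005]
ft_force: [-0.2, 0.6, -0.1]
gripper_width: -0.0
```

Emit:
servo_tool(
  moves=[
    [[-3.1,-2.7,0],0,0],
    [[-3.1,-2.7,0],0,0],
    [[-3.1,-2.7,0],0,0],
    [[-3.1,-2.7,0],0,0],
    [[0,0,0],0,0],
  ],
)

```text
t: 1.3
ee_pos: [0.3622, 0.1951, 0.2898]
tool_rot: [-0.002, 0.23, 0.973, -0.004]
ft_force: [-0.5, -0.1, -0.5]
gripper_width: 0.0
```

Emit:
servo_tool(
  moves=[
    [[-2.3,-2.8,0],0,0],
    [[-2.3,-2.8,0],0,0],
    [[-2.3,-2.8,0],0,0],
    [[0,0,0],0,0],
  ],
)

```text
t: 1.7
ee_pos: [0.3875, 0.0879, 0.2901]
tool_rot: [-0.001, 0.229, 0.973, -0.004]
ft_force: [0.1, -0.0, -0.1]
gripper_width: 0.0003
```

Reach holds. On past the machine head.

Emit:
servo_tool(
  moves=[
    [[-2.1,-3.4,0],0,0],
    [[-2.1,-3.4,0],0,0],
    [[-2.1,-3.4,0],0,0],
    [[-2.1,-3.4,0],0,0],
    [[-2.1,-3.4,0],0,0],
    [[0,0,0],0,0],
  ],
)

```text
t: 2.3
ee_pos: [0.4097, -0.111, 0.2919]
tool_rot: [0.0, 0.225, 0.974, -0.004]
ft_force: [-0.1, 0.5, -0.5]
gripper_width: 0.0002
```

Emit:
servo_tool(
  moves=[
    [[-3.0,-1.8,0],0,0],
    [[-3.0,-1.8,0],0,0],
    [[-3.0,-1.8,2.5],0,0],
    [[-3.0,-1.8,3],0,0],
    [[-3.0,-1.8,3],0,0],
    [[0,0,3],0,0],
    [[0,0,0],0,0],
  ],
)

```text
t: 3.0
ee_pos: [0.5187, -0.2504, 0.1706]
tool_rot: [0.001, 0.217, 0.976, -0.001]
ft_force: [-0.4, 0.3, -0.1]
gripper_width: -0.0001
```

```bash
python3 - <<'E'
from h import *
import cv2
s=observe();print(s["t"],s["ee_pos"],s["ft_force"]);M=q2R(s["tool_rot"]);print(M.round(3))
for n in("top","side","wrist"): cv2.imwrite(f"pics/{n}1.png",cv2.convertScaleAbs(camera(n)[:,:,::-1],alpha=1.4))
print(M.T@(np.array([.505,-.256,.0525])-s["ee_pos"]))
E
```

```text
3.0 [ 0.51866434 -0.25037905  0.17058849] [-0.36902676  0.26081112 -0.08878942]
[[-0.906  0.424  0.001]
 [ 0.424  0.906 -0.003]
 [-0.003 -0.002 -1.   ]]
[ 0.01029568 -0.01065701  0.11808314]
```

View pics/wrist1.png

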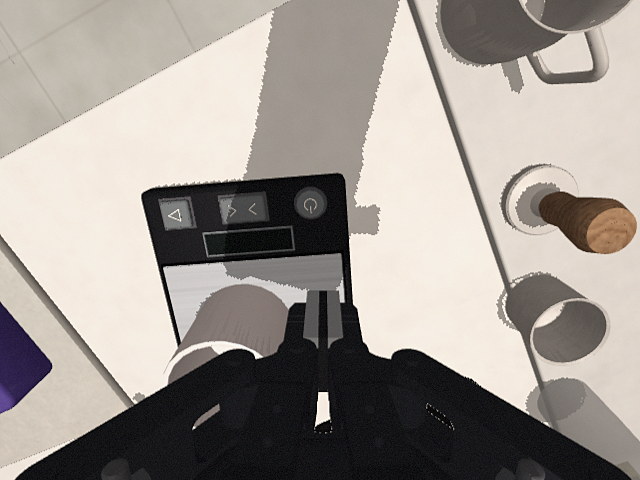

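View pics/side1.png

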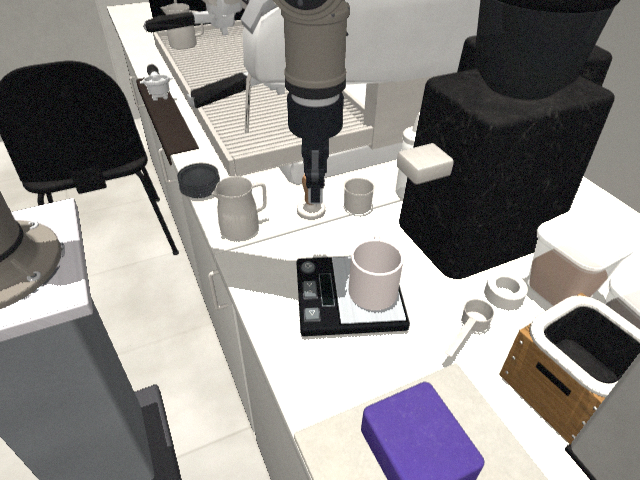

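```bash
cat >> h.py <<'E'
def wray(uv,z,s):
    c=get_calibration("wrist");T=c["T_tool_cam"];M=q2R(s["tool_rot"])
    d=M@T[:3,:3]@np.linalg.solve(c["intrinsics"],[*uv,1]);e=M@T[:3,3]+s["ee_pos"]
    return e+d*(z-e[2])/d[2]
P=dict(power=np.array([.5047,-.256]),zero=np.array([.4865,-.3042]),timer=np.array([.468,-.353]))
def go(k,ztip,P=P):
    s=observe();M=q2R(s["tool_rot"])
    # fingertip point 14 mm ahead of TCP
    tip=s["ee_pos"]+M[:,2]*.014
    print(s["t"],"tip",tip.round(4),"F",s["ft_force"].round(2),"move cm",(M.T@(np.r_[P[k],ztip]-tip)*100).round(2),"M",M[:,0].round(3))
E
python3 - <<'E'
from h import *
s=observe()
for p in((311,204),(243,208),(176,213)): print(wray(p,.0285,s).round(4))
go("power",.045)
E
```

```text
[ 0.5058 -0.2542  0.0285]
[ 0.4867 -0.3026  0.0285]
[ 0.4684 -0.3511  0.0285]
3.15 tip [ 0.5209 -0.252   0.162 ] F [0.74 0.43 0.23] move cm [ 1.43 -1.05 11.69] M [-0.906  0.423 -0.011]
```

Emit:
servo_tool(
  moves=[
    [[0.5,-0.4,3],0,0],
    [[0.5,-0.4,3],0,0],
    [[0.4,-0.3,3],0,0],
    [[0,0,2],0,0],
    [[0,0,0],0,0],
    [[0,0,0],0,0],
  ],
)

```text
t: 3.75
ee_pos: [0.5154, -0.2532, 0.0767]
tool_rot: [0.018, 0.213, 0.977, 0.001]
ft_force: [0.4, -0.0, 0.1]
gripper_width: -0.0001
```

```bash
python3 - <<'E'
from h import *
import cv2
go("power",.0285)
for n in("side","wrist"): cv2.imwrite(f"pics/{n}2.png",cv2.convertScaleAbs(camera(n)[:,:,::-1],alpha=1.4))
go("power",.0285)
im=cv2.imread("pics/side2.png")[160:350,240:430];cv2.imwrite("pics/side2z.png",cv2.resize(im,None,fx=3,fy=3,interpolation=cv2.INTER_CUBIC))
E
```

```text
3.75 tip [ 0.5158 -0.2533  0.0627] F [ 0.36 -0.03  0.1 ] move cm [ 1.02 -0.74  3.38] M [-0.909  0.416 -0.034]
3.85 tip [ 0.5161 -0.2534  0.0629] F [ 0.45 -1.14 -0.37] move cm [ 1.05 -0.74  3.39] M [-0.909  0.416 -0.035]
```

View pics/wrist2.png

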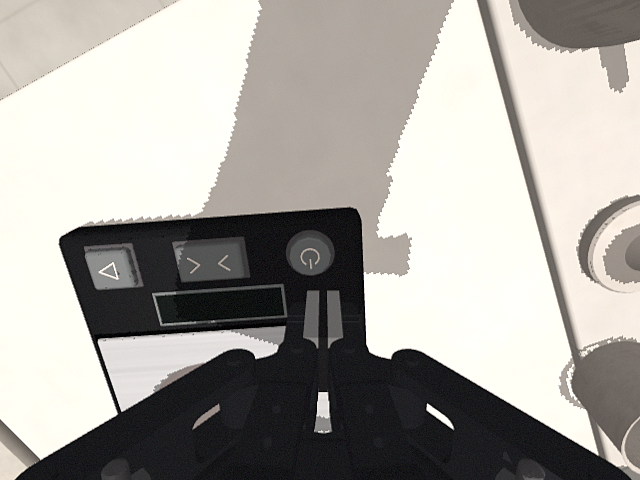

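View pics/side2z.png

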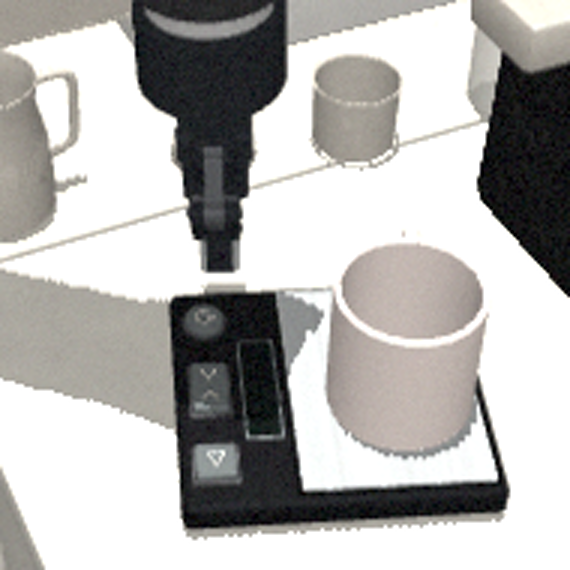

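Emit:
servo_tool(
  moves=[
    [[1.0,-0.7,1.0],0,0],
    [[0,0,0],0,0],
    [[0,0,0],0,0],
  ],
)

```text
t: 4.15
ee_pos: [0.5046, -0.2561, 0.0686]
tool_rot: [0.02, 0.213, 0.977, 0.0]
ft_force: [-0.7, -1.1, 1.4]
gripper_width: -0.0002
```

```bash
python3 - <<'E'
from h import *
go("power",.0285);print(observe()["joint_positions"].round(3))
s=observe()
E
```

```text
4.15 tip [ 0.5052 -0.2562  0.0546] F [-0.73 -1.09  1.39] move cm [ 0.16 -0.02  2.6 ] M [-0.909  0.415 -0.04 ]
[-0.062  0.582  0.559  2.012 -0.521  0.646  1.979]
```

Emit:
servo_tool(
  moves=[
    [[0.1,0,1.1],0,0],
    [[0.05,0,1.0],0,0],
    [[0,0,0],0,0],
  ],
)

```text
t: 4.45
ee_pos: [0.5041, -0.2557, 0.046]
tool_rot: [0.021, 0.213, 0.977, 0.001]
ft_force: [0.0, 0.7, -0.2]
gripper_width: 0.0002
```

```bash
python3 - <<'E'
from h import *
import cv2
go("power",.0285)
for n in("side","top"): cv2.imwrite(f"pics/{n}3.png",cv2.convertScaleAbs(camera(n)[:,:,::-1],alpha=1.4))
go("power",.0285)
im=cv2.imread("pics/side3.png")[200:340,260:430];cv2.imwrite("pics/side3z.png",cv2.resize(im,None,fx=4,fy=4,interpolation=cv2.INTER_CUBIC))
E
```

```text
4.45 tip [ 0.5047 -0.2558  0.0321] F [ 0.03  0.71 -0.23] move cm [ 0.01 -0.02  0.36] M [-0.909  0.416 -0.04 ]
4.55 tip [ 0.5052 -0.2562  0.033 ] F [0.28 0.56 0.49] move cm [ 0.07 -0.01  0.45] M [-0.909  0.416 -0.041]
```

View pics/side3z.png

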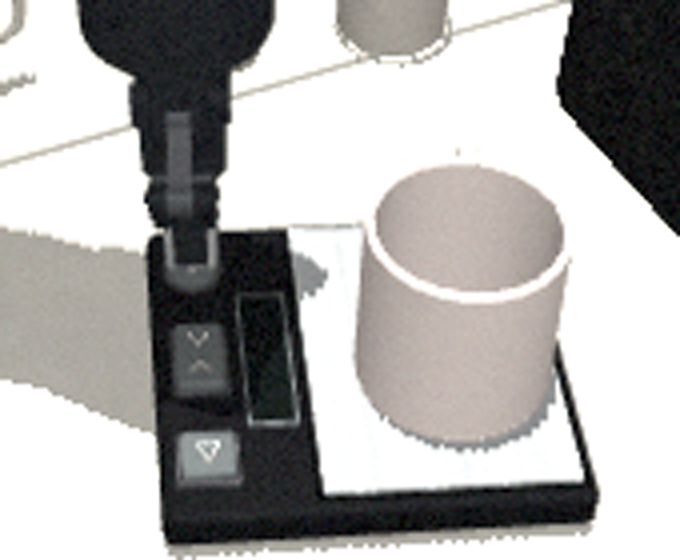

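Emit:
servo_tool(
  moves=[
    [[0,0,0.3],0,0],
    [[0,0,0.2],0,0],
  ],
)

```text
t: 4.75
ee_pos: [0.5051, -0.2564, 0.042]
tool_rot: [0.022, 0.213, 0.977, 0.0]
ft_force: [-2.0, 1.2, 2.1]
gripper_width: 0.0003
```

Emit:
servo_tool(
  moves=[
    [[0,0,0.15],0,0],
  ],
)

```text
t: 4.85
ee_pos: [0.5052, -0.2563, 0.0405]
tool_rot: [0.021, 0.213, 0.977, 0.0]
ft_force: [-1.7, 0.0, 4.2]
gripper_width: -0.0002
```

Emit:
servo_tool(
  moves=[
    [[0,0,0.1],0,0],
  ],
)

```text
t: 4.95
ee_pos: [0.5051, -0.2563, 0.0396]
tool_rot: [0.021, 0.213, 0.977, 0.001]
ft_force: [-1.7, 1.3, 4.0]
gripper_width: 0.0002
```

Emit:
servo_tool(
  moves=[
    [[0,0,0.0],0,0],
  ],
)

```text
t: 5.05
ee_pos: [0.5051, -0.2564, 0.0397]
tool_rot: [0.021, 0.213, 0.977, 0.001]
ft_force: [-1.1, 0.9, 4.0]
gripper_width: 0.0003
```

Emit:
servo_tool(
  moves=[
    [[0,0,0.1],0,0],
    [[0,0,0],0,0],
  ],
)

```text
t: 5.25
ee_pos: [0.5051, -0.2564, 0.039]
tool_rot: [0.022, 0.213, 0.977, 0.001]
ft_force: [-1.1, 1.1, 5.0]
gripper_width: 0.0002
```

```bash
python3 - <<'E'
from h import *
import cv2
go("power",.0285)
cv2.imwrite(f"pics/side4.png",cv2.convertScaleAbs(camera("side")[:,:,::-1],alpha=1.4))
print(observe()["ft_force"])
im=cv2.imread("pics/side4.png")[200:340,260:430];cv2.imwrite("pics/side4z.png",cv2.resize(im,None,fx=4,fy=4,interpolation=cv2.INTER_CUBIC))
E
```

```text
5.25 tip [ 0.5057 -0.2565  0.025 ] F [-1.07  1.07  4.96] move cm [ 0.1   0.01 -0.35] M [-0.908  0.416 -0.042]
[-0.48465734  1.02469296  4.78944861]
```

View pics/side4z.png

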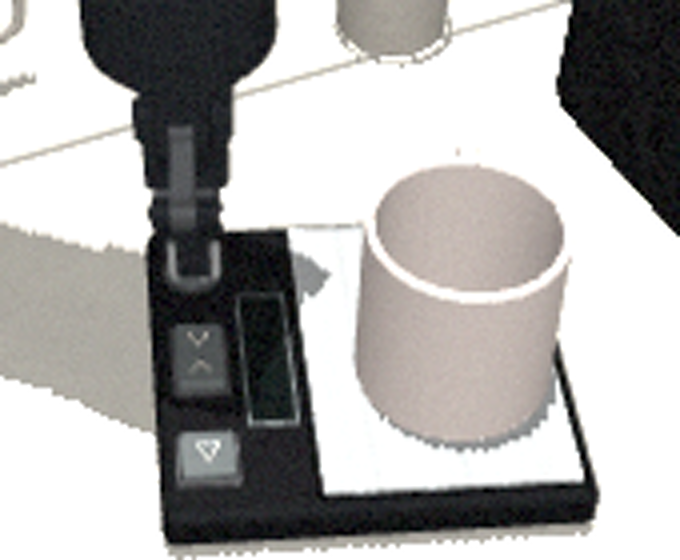

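Emit:
servo_tool(
  moves=[
    [[0,0,-0.5],0,0],
    [[0,0,-1.0],0,0],
    [[0,0,-1.0],0,0],
    [[0,0,0],0,0],
    [[0,0,0],0,0],
  ],
)

```text
t: 5.8
ee_pos: [0.505, -0.2566, 0.0666]
tool_rot: [0.023, 0.213, 0.977, 0.0]
ft_force: [-0.3, 0.4, 0.0]
gripper_width: -0.0002
```

```bash
python3 - <<'E'
from h import *
import cv2
go("zero",.033)
s=observe()
cv2.imwrite(f"pics/wrist5.png",cv2.convertScaleAbs(camera("wrist")[:,:,::-1],alpha=1.4))
E
```

```text
5.8 tip [ 0.5056 -0.2567  0.0526] F [-0.29  0.4   0.05] move cm [-0.15 -5.13  1.92] M [-0.908  0.416 -0.044]
```

View pics/wrist5.png

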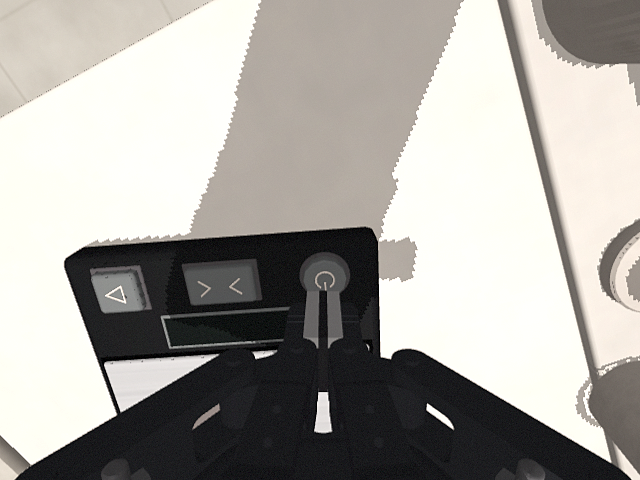

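Emit:
servo_tool(
  moves=[
    [[-0.1,-2.6,0],0,0],
    [[-0.05,-2.5,0],0,0],
    [[0,0,0],0,0],
    [[0,0,0],0,0],
  ],
)

```text
t: 6.25
ee_pos: [0.4852, -0.3033, 0.0651]
tool_rot: [0.022, 0.211, 0.977, 0.001]
ft_force: [0.0, -0.2, -0.3]
gripper_width: -0.0001
```

```bash
python3 -c "
from h import *
go('zero',.033)"
```

```text
6.25 tip [ 0.4859 -0.3035  0.0511] F [ 0.03 -0.16 -0.34] move cm [-0.01 -0.06  1.82] M [-0.91   0.413 -0.043]
```

Emit:
servo_tool(
  moves=[
    [[0,-0.05,0.9],0,0],
    [[0,0,0.9],0,0],
    [[0,0,0],0,0],
  ],
)

```text
t: 6.55
ee_pos: [0.4867, -0.3016, 0.045]
tool_rot: [0.022, 0.21, 0.977, 0.001]
ft_force: [-0.8, 1.5, -1.3]
gripper_width: 0.0001
```

```bash
python3 - <<'E'
from h import *
import cv2
go("zero",.0285)
cv2.imwrite(f"pics/side6.png",cv2.convertScaleAbs(camera("side")[:,:,::-1],alpha=1.4))
im=cv2.imread("pics/side6.png")[200:340,260:430];cv2.imwrite("pics/side6z.png",cv2.resize(im,None,fx=4,fy=4,interpolation=cv2.INTER_CUBIC))
E
```

```text
6.55 tip [ 0.4873 -0.3017  0.031 ] F [-0.84  1.45 -1.35] move cm [-0.02 -0.26  0.25] M [-0.911  0.411 -0.042]
```

View pics/side6z.png

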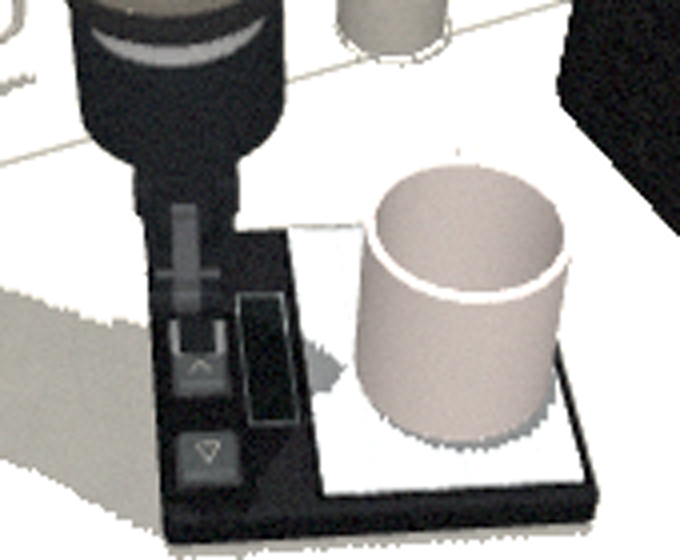

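Emit:
servo_tool(
  moves=[
    [[0,-0.2,0.1],0,0],
    [[0,0,0.2],0,0],
  ],
)

```text
t: 6.8
ee_pos: [0.4865, -0.3032, 0.0422]
tool_rot: [0.022, 0.21, 0.978, 0.001]
ft_force: [-0.5, -0.3, 2.1]
gripper_width: 0.0004
```

Emit:
servo_tool(
  moves=[
    [[0,0,0.15],0,0],
  ],
)

```text
t: 6.9
ee_pos: [0.4864, -0.3033, 0.0407]
tool_rot: [0.022, 0.21, 0.978, 0.001]
ft_force: [-1.6, 0.6, 3.2]
gripper_width: -0.0001
```

Emit:
servo_tool(
  moves=[
    [[0,0,0.1],0,0],
  ],
)

```text
t: 7.0
ee_pos: [0.4864, -0.3032, 0.0398]
tool_rot: [0.022, 0.21, 0.978, 0.002]
ft_force: [-1.4, 0.4, 3.5]
gripper_width: -0.0002
```

Emit:
servo_tool(
  moves=[
    [[0,0,0.1],0,0],
  ],
)

```text
t: 7.1
ee_pos: [0.4865, -0.3033, 0.039]
tool_rot: [0.022, 0.21, 0.978, 0.002]
ft_force: [-1.8, 0.1, 4.7]
gripper_width: 0.0002
```

Emit:
servo_tool(
  moves=[
    [[0,0,0.05],0,0],
  ],
)

```text
t: 7.2
ee_pos: [0.4864, -0.3033, 0.0387]
tool_rot: [0.022, 0.21, 0.977, 0.002]
ft_force: [-1.4, 1.8, 7.3]
gripper_width: 0.0
```

Emit:
servo_tool(
  moves=[
    [[0,0,0],0,0],
  ],
)

```text
t: 7.3
ee_pos: [0.4864, -0.3033, 0.039]
tool_rot: [0.022, 0.21, 0.977, 0.002]
ft_force: [-1.5, 1.6, 4.9]
gripper_width: -0.0001
```

Zero key reached its stop at about 5–7 N. Release and move to the timer key.

Emit:
servo_tool(
  moves=[
    [[0,0,-0.5],0,0],
    [[0,0,-1.0],0,0],
    [[0,0,-1.0],0,0],
    [[0,0,0],0,0],
    [[0,0,0],0,0],
  ],
)

```text
t: 7.8
ee_pos: [0.4862, -0.3034, 0.0666]
tool_rot: [0.023, 0.21, 0.977, 0.002]
ft_force: [0.1, 0.5, 0.0]
gripper_width: 0.0005
```

```bash
python3 - <<'E'
from h import *
import cv2
go("timer",.033)
s=observe()
cv2.imwrite(f"pics/wrist7.png",cv2.convertScaleAbs(camera("wrist")[:,:,::-1],alpha=1.4))
E
```

```text
7.8 tip [ 0.4868 -0.3034  0.0527] F [0.07 0.54 0.05] move cm [-0.23 -5.32  1.91] M [-0.911  0.41  -0.045]
```

View pics/wrist7.png

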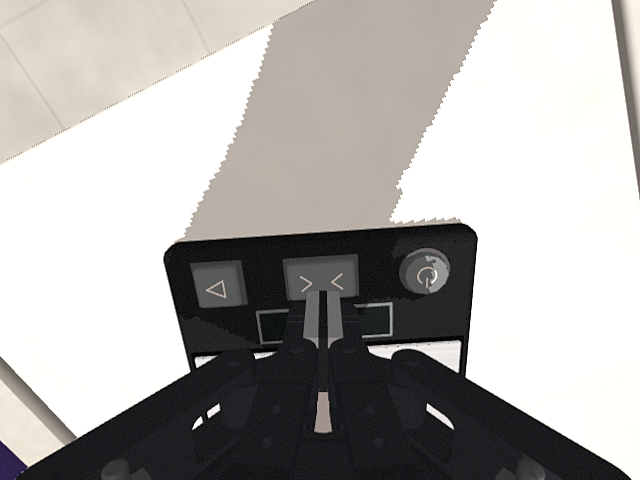

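Emit:
servo_tool(
  moves=[
    [[-0.1,-2.6,0],0,0],
    [[-0.1,-2.6,0],0,0],
    [[0,0,0],0,0],
    [[0,0,0],0,0],
  ],
)

```text
t: 8.25
ee_pos: [0.4668, -0.3513, 0.065]
tool_rot: [0.023, 0.208, 0.978, 0.002]
ft_force: [-0.2, 1.2, 0.6]
gripper_width: -0.0
```

Emit:
servo_tool(
  moves=[
    [[0,0,0.9],0,0],
    [[0,0,0.7],0,0],
    [[0,0,0],0,0],
  ],
)

```text
t: 8.55
ee_pos: [0.4684, -0.3488, 0.0469]
tool_rot: [0.022, 0.207, 0.978, 0.003]
ft_force: [0.5, -0.5, -0.5]
gripper_width: 0.0001
```

```bash
python3 - <<'E'
from h import *
import cv2
go("timer",.0285)
cv2.imwrite(f"pics/side8.png",cv2.convertScaleAbs(camera("side")[:,:,::-1],alpha=1.4))
im=cv2.imread("pics/side8.png")[200:340,260:430];cv2.imwrite("pics/side8z.png",cv2.resize(im,None,fx=4,fy=4,interpolation=cv2.INTER_CUBIC))
E
```

```text
8.55 tip [ 0.4691 -0.3489  0.0329] F [ 0.55 -0.5  -0.46] move cm [-0.05 -0.43  0.43] M [-0.913  0.405 -0.042]
```

View pics/side8z.png

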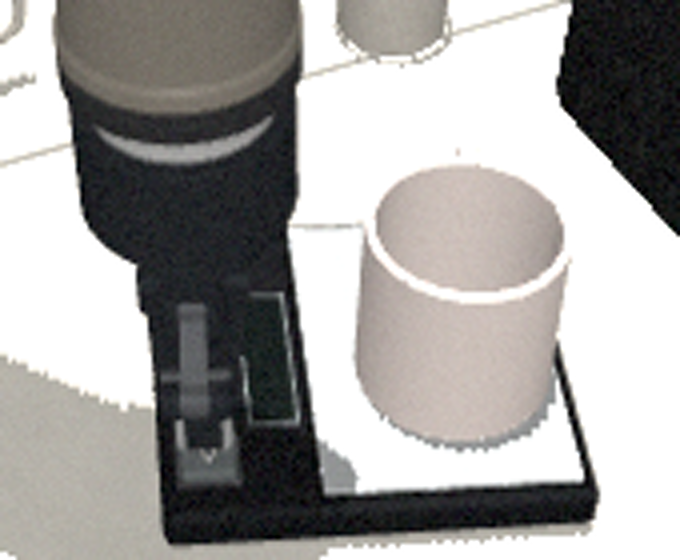

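Emit:
servo_tool(
  moves=[
    [[0,-0.35,0.2],0,0],
    [[0,0,0.2],0,0],
    [[0,0,0.1],0,0],
  ],
)

```text
t: 8.9
ee_pos: [0.4678, -0.3517, 0.0418]
tool_rot: [0.022, 0.206, 0.978, 0.003]
ft_force: [0.2, 1.2, 2.2]
gripper_width: -0.0002
```

Emit:
servo_tool(
  moves=[
    [[0,0,0.15],0,0],
  ],
)

```text
t: 9.0
ee_pos: [0.4678, -0.3517, 0.0405]
tool_rot: [0.022, 0.206, 0.978, 0.003]
ft_force: [-1.2, 0.7, 3.2]
gripper_width: 0.0003
```

Emit:
servo_tool(
  moves=[
    [[0,0,0.1],0,0],
  ],
)

```text
t: 9.1
ee_pos: [0.4678, -0.3518, 0.0396]
tool_rot: [0.022, 0.207, 0.978, 0.003]
ft_force: [-2.6, 1.2, 4.0]
gripper_width: -0.0
```

Emit:
servo_tool(
  moves=[
    [[0,0,0.1],0,0],
  ],
)

```text
t: 9.2
ee_pos: [0.4678, -0.3518, 0.0388]
tool_rot: [0.022, 0.207, 0.978, 0.003]
ft_force: [-1.6, 1.0, 5.6]
gripper_width: -0.0003
```

Emit:
servo_tool(
  moves=[
    [[0,0,0.03],0,0],
    [[0,0,0],0,0],
  ],
)

```text
t: 9.4
ee_pos: [0.4678, -0.3517, 0.039]
tool_rot: [0.023, 0.207, 0.978, 0.004]
ft_force: [-1.7, 1.4, 4.4]
gripper_width: -0.0002
```

Emit:
servo_tool(
  moves=[
    [[0,0,-0.5],0,0],
    [[0,0,-1.0],0,0],
    [[0,0,-2.0],0,0],
    [[0,0,-3.0],0,0],
    [[0,0,-3.0],0,0],
    [[0,0,0],0,0],
    [[0,0,0],0,0],
    [[0,0,0],0,0],
  ],
)

```text
t: 10.2
ee_pos: [0.4634, -0.3516, 0.1395]
tool_rot: [0.023, 0.207, 0.978, 0.003]
ft_force: [-0.2, -0.8, 0.1]
gripper_width: 0.0
```

```bash
python3 - <<'E'
from h import *
import cv2
go("timer",.0285)
for n in ("side","wrist"): cv2.imwrite(f"pics/{n}9.png",cv2.convertScaleAbs(camera(n)[:,:,::-1],alpha=1.4))
s=observe()
a=cv2.imread("pics/side9.png");b=cv2.convertScaleAbs(cv2.imread("pics/side0.png"),alpha=1.4)
cv2.imwrite("pics/cmp9.png",np.hstack([cv2.resize(i[160:350,200:430],(400,330)) for i in(b,a)]))
E
```

```text
10.2 tip [ 0.4641 -0.3517  0.1255] F [-0.17 -0.83  0.13] move cm [ 0.02 -0.12  9.71] M [-0.913  0.405 -0.044]
```

View pics/cmp9.png

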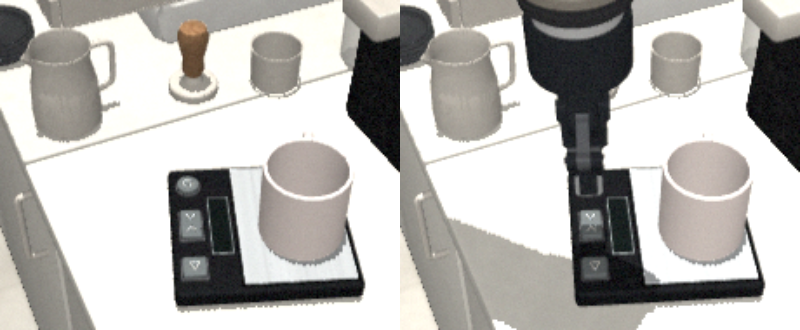

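View pics/wrist9.png

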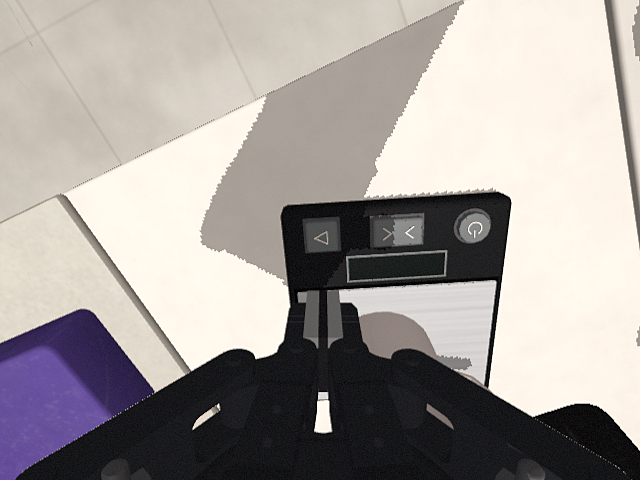

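```bash
python3 -c "
from plant import *
print(close_job())"
```

```text
the job is handed in; nothing more can be done
None
```

I pressed the power, zero and timer keys in that order with the shut fingertips, lifting clear by about 25 mm or more after each one. I handed the job in at about 10 s of the 56 s; `close_job` gives no verdict, so the result is not confirmed.

- **Presses:** each key went down about 3.5 mm, past the 2 mm click. The steady force was about 4.4–5 N. The highest reading was 7.3 N, on the zero key at its stop, well under the 20 N limit. The depth is worked out from the fingertip height and the force, because the key joints cannot be read directly.
- **Key positions:** the top, side and wrist cameras agreed to about 2 mm. The measured distance between the outer keys was 101–105 mm, against the true 104 mm.
- **Last checks:** the final pictures show all three keys up, and the scale, mug, pitcher and cup where they stood at the start. The arm stood about 10 cm clear of the keys, with force readings near zero.
- **Not fully checked:** the gripper hid the tamper in the last side picture. The arm never came near it and no contact force showed.
- **Off plan:** the tool drifted about 2.5° from vertical and 2–3 mm sideways on the way down. I corrected the sideways drift before pressing the zero and timer keys; the tilt did no harm.

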